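# Seal the lid on a garage dry box

### The job

Close the dry box on the bench. Its lid is stowed half under the low plywood riser: pull it by its front tab until the whole lid is out from under the riser, leave it flat on the bench and let go; then take it by its bar handle, set it squarely on the box's seal and let go again. Last, press the lid home one corner at a time, all four in turn, until it sits flat and level on the rim all round, and leave the other things on the bench where they are.

Things in the scene. Friction and masses are not known exactly. Their poses are not given: they have to be found in the camera images.
- box: Fixed grey plastic dry box with bolts in it: top flange 180 (x) x 130 mm (y), rim 70 mm above the bench, opening 144 x 94 mm. Origin: centre of its underside, on the bench; z up. At its four corners black rubber seal blocks 16 x 16 mm, centred at x = +-80, y = +-55 mm, stand 7 mm above the rim at the start. The lid fits either way round.
- lid: Loose grey lid, 0.26 to 0.5 kg: plate 180 (x) x 130 (y) x 8 mm, top 22 mm above the origin; below it a 137 x 87 mm plug, 14 mm deep, foot rounded, 3.5 mm play in the opening. Origin: centre of the plug's underside; z up. Starts flat, handle and +x half under the riser. Origin above bench: 63 mm on the proud seal, 56 mm fully home; in between it may rock a few degrees.
- lid_tab (a point): Grasp point of the lid's pull tab: an upright plate on the lid's -x edge, 8 mm thick (lid x), 40 mm wide (lid y), standing from 22 to 52 mm above the lid's origin; this point is at x = -86, y = 0, z = 44 mm of the lid. Axes as the lid's.
- lid_handle (a point): Middle of the lid's black bar handle, at x = 0, y = 0, z = 50 mm of the lid: a bar 80 mm long along the lid's y, 12 mm thick along the lid's x, 44 to 56 mm above the lid's origin, open beneath between end posts, 60 mm between them. Axes as the lid's.
- riser: Fixed low plywood board 170 (x) x 280 mm (y), 66 to 78 mm above the bench, on steel side legs 244 mm apart, open to -x and +x. Origin: on the bench, 135 mm in front (-x) of the middle of the board's front edge. The lid is drawn along the riser's -x; it is all out when its origin is less than 45 mm to the +x side of this origin. A socket case and a tin, to 130 mm high, are fixed on its rear.
- seal1 (a joint): How far the seal block at the box's x = -80, y = +55 mm corner is pressed down, m: 0 stands 7 mm proud, 0.007 level with the rim. It yields to about 9 N, stays where it is pressed (no spring back) and carries the lid's weight without sinking.
- seal2 (a joint): How far the seal block at the box's x = -80, y = -55 mm corner is pressed down, m: 0 stands 7 mm proud, 0.007 level with the rim. It yields to about 9 N, stays where it is pressed (no spring back) and carries the lid's weight without sinking.
- seal3 (a joint): How far the seal block at the box's x = +80, y = +55 mm corner is pressed down, m: 0 stands 7 mm proud, 0.007 level with the rim. It yields to about 9 N, stays where it is pressed (no spring back) and carries the lid's weight without sinking.
- seal4 (a joint): How far the seal block at the box's x = +80, y = -55 mm corner is pressed down, m: 0 stands 7 mm proud, 0.007 level with the rim. It yields to about 9 N, stays where it is pressed (no spring back) and carries the lid's weight without sinking.
- socket: Bystander: steel socket, 26 mm across, 34 mm high, standing; origin at the centre of its underside.
- bearing: Bystander: steel ring, 52 mm across, 15 mm high, flat; origin at the centre of its underside.
- can: Bystander: spray can, 62 mm across, 175 mm high; origin at the centre of its underside.
- jar: Bystander: glass jar, 72 mm across, 95 mm high; origin at the centre of its underside.
- pack: Bystander: cardboard pack, 75 x 55 mm, 100 mm high; origin at the centre of its underside.
- wrench: Bystander: wrench lying on the bench.
Not all that is in view belongs to the job. What is shaped like the lid but orange or purple is not meant. What is shaped like the box but pink is not meant.

How it is judged:
By the outcome, as a careful person would: the job done as asked, in the order asked, and still so for the second after the job is handed in, with the robot touching nothing.
It also fails if it takes over 72 s, if anything falls off the work surface, if the arm or the gripper's body presses on something with over 40 N, if the wrist force passes 120 N, or if a joint passes its speed limit or range.

### The arm

A 6-joint arm with a two-finger parallel gripper is mounted at the origin on the work surface. World frame = base frame: x ahead of the robot, y to its left, z up, the work surface at z = 0. Lengths are in m, angles in rad, forces in N, time in s.
With the tool pointing down it reaches from about 0.275 to 0.85 m from the base axis. Payload 5.2 kg.
Tool frame: the origin (TCP) lies midway between the tips of the shut fingers; the grasp point (between the pads) lies 19 mm behind it (pinch_z is the distance from the TCP to the grasp point, in m); z points along the fingers, y is the line along which they close (so a half turn about z gives the same grasp; the last joint's range is limited). The gripper opens to 85 mm and grips with 20 to 120 N. Pads are 22 mm wide; open, the fingers measure 114 mm over their backs; the gripper's body (76 mm by 85 mm) begins 54 mm behind the grasp point. The pads swing forward as they close: fully open they stand 13 mm farther back than shut.
Start: joints at [-1.55, 0.259, 1.535, -0, 1.348, -0.203], TCP at [0.122, -0.536, 0.231] pointing down, gripper open.
Joint ranges: [-3.14, 3.14], [-0.91, 2.08], [0.19, 2.58], [-1.22, 4.36], [0.22, 2.71], [-3.12, 3.12]. Speed limits (rad/s): [2.57, 2.57, 3.14, 3.14, 3.14, 3.14].

### API

Orientations are given as a rotation vector (axis times angle).
In Python, from plant import * gives the robot as it stands.
- The arm moves only by the tool apply_moves, never from a script. Its argument "targets" is one flat list of numbers, 7 for each row, row after row: the shift along the tool's x, y, z scaled (see below), then the turn, a rotation vector about the tool's x, y, z scaled (see below), then the finger opening in mm, from 0 to 85.4. A call has exactly 5 rows; each row is the pose to reach, as a shift and turn from the pose commanded when the call began, along the tool's axes at that moment; what a row does not reach only later rows make up. The controller multiplies each number of a shift by 0.08 m and each number of a turn by 45 degrees. A row lasts 1/12 s, in which the tool goes at most 41.7 mm and 7.16 degrees, less where a joint would pass 70% of its speed; a pose out of reach is approached as far as the arm can. A call with a number of a shift or a turn outside -1 to 1 is refused whole. A call with a gripper value outside its range is refused whole. The fingers move at their own pace and stop on an object; "newtons" is the grip in N (left out, the last holds). Time passes only in rows, so rows that repeat a pose let the fingers close, or fill a call up. It gives the time, the measured TCP pose, the force, the opening and the grip force at its end, in the units of the state.
- read_state(): the state, without advancing time (a new reading comes with each control period).
- read_camera(name): name is "scene" or "top" or "wrist"; returns the picture (384x512x3 uint8, blue, green, red); there is no depth.
- camera_info(name): a dict with "vertical_fov" (degrees; the focal length in pixels is half the picture's height over the tangent of half this angle, whatever the lens; pixels are square), "cx", "cy" (the principal point, pixels), "k1" (the pictures are not rectified: a ray, as slopes to the right and down, at radius r is drawn at 1 + k1 r^2 times it, then the intrinsics apply), "world_from_camera" (4x4, takes a point from camera to world coordinates). Camera axes: x right, y down, z forward; pixel columns grow to the right and rows downward; lengths in m; the calibration is good to about 2 mm. A picture is of the moment at which its call begins: read the wrist's pose just before it. camera_info takes no time and is no camera call; for the wrist camera it gives the pose at the moment of the call.
- finish_job(): hands the job in; it is judged then, once.
The state is a dict: "clock": time; "qpos": joint angles; "joint_velocities": joint speeds; "effort": joint torques, N m; "eef_pos": TCP position; "tcp_rot": TCP orientation; "force": force on the tool from outside, world axes, zero at the start; "ft_torque": the same for the moment, N m; "opening": opening from 0.0 (shut) to 1.0 (fully open); "gripper_force": force on a finger pad.
Only numpy, scipy, OpenCV 4.12 (cv2) and the standard library are available. Lean on these libraries where they do the work, as an engineer would, in place of code of your own. Each camera call takes 0.05 s, during which the arm holds its last target. There are 200 camera calls.

## Working session

There is one attempt and no reset: what is moved stays moved. The work goes in short steps, Python scripts to look and compute and a tool call to move; the robot and the scene stay as the last step left them, time stands still between calls to the robot, and variables do not carry over. Pictures are saved under pics/ and viewed, at most 10 in all, crops included, and the job is handed in when it is done.

Besides the shell and the picture viewer there is one more tool, called by a JSON object that holds its "api" and its "payload". apply_moves: Moves the arm, as the interface text tells. Its arguments: {"type":"object","properties":{"targets":{"type":"array","items":{"type":"number"}},"newtons":{"type":"number"}},"required":["targets"]}

```bash
mkdir -p pics; ls
cat > h.py <<'E'
from plant import *
import numpy as np, cv2
from scipy.spatial.transform import Rotation as R
def ray(info,u,v):
    f=192/np.tan(np.radians(info["vertical_fov"])/2)
    xd=np.array([(u-info["cx"])/f,(v-info["cy"])/f]); x=xd.copy()
    for _ in range(30): x=xd/(1+info["k1"]*(x@x))
    T=np.array(info["world_from_camera"]); return T[:3,3],T[:3,:3]@np.array([x[0],x[1],1])
def onz(info,u,v,z):
    o,d=ray(info,u,v); return o+d*(z-o[2])/d[2]
def proj(info,p):
    f=192/np.tan(np.radians(info["vertical_fov"])/2)
    T=np.array(info["world_from_camera"]); c=T[:3,:3].T@(np.array(p)-T[:3,3]); x=c[:2]/c[2]
    x=x*(1+info["k1"]*(x@x)); return f*x+np.array([info["cx"],info["cy"]])
E
python3 - <<'E'
from h import *
a=read_camera("scene");b=read_camera("top")
cv2.imwrite("pics/scene0.png",a);cv2.imwrite("pics/top0.png",b)
np.set_printoptions(precision=4,suppress=True)
for n in("scene","top"):print(camera_info(n))
s=read_state();print(s)
E
```

```text
pics
{'vertical_fov': 47.25652845044759, 'cx': 255.46346047080726, 'cy': 189.24764256166924, 'k1': -0.17115334071268415, 'world_from_camera': array([[ 0.7216,  0.5556, -0.4131,  1.1275],
       [ 0.6923, -0.5719,  0.4401, -0.7128],
       [ 0.0083, -0.6035, -0.7973,  1.3516],
       [ 0.    ,  0.    ,  0.    ,  1.    ]])}
{'vertical_fov': 42.72053103072548, 'cx': 262.8307784224375, 'cy': 188.6937973640592, 'k1': 0.05082627191223801, 'world_from_camera': array([[ 0.0203, -0.9914,  0.1292,  0.3009],
       [-0.9998, -0.02  ,  0.004 ,  0.0079],
       [-0.0013, -0.1293, -0.9916,  1.4794],
       [ 0.    ,  0.    ,  0.    ,  1.    ]])}
{'clock': 0.1, 'qpos': array([-1.5498,  0.2593,  1.536 ,  0.    ,  1.348 , -0.2028]), 'joint_velocities': array([ 0.0014, -0.0027, -0.0043, -0.0006, -0.    , -0.0007]), 'effort': array([  0.0014, -44.6973, -29.125 ,  -0.0003,   0.0063,   0.    ]), 'eef_pos': array([ 0.1221, -0.5358,  0.2306]), 'tcp_rot': array([-3.1203, -0.3507, -0.0003]), 'force': array([-0.0302,  1.205 ,  0.5419]), 'ft_torque': array([-0.0032,  0.0405, -0.0216]), 'gripper_force': 0.0, 'opening': 0.995744242049593}
```

View pics/top0.png

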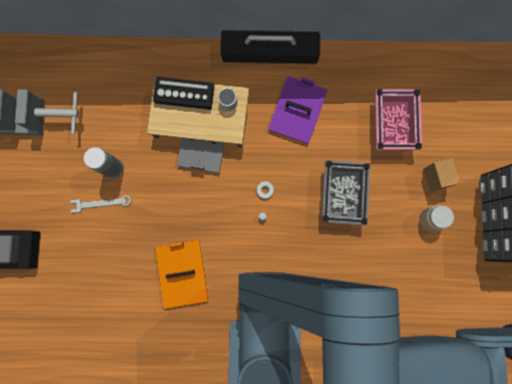

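View pics/scene0.png

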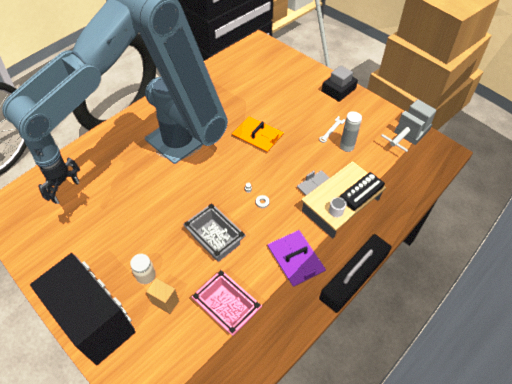

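The top view shows the lid's grey end at about (200,156), just below the riser (200,110), and the grey box at (346,193). The arm is clear of both. Next I'll enlarge these two regions.

Run:
```python
from h import *
np.set_printoptions(precision=4,suppress=True)
b=cv2.imread("pics/top0.png");I=camera_info("top")
c1=cv2.resize(b[70:185,140:260],None,fx=5,fy=5,interpolation=cv2.INTER_CUBIC)[:575,:390+210]
c1=cv2.resize(b[75:180,145:255],(396,378),interpolation=cv2.INTER_CUBIC)
c2=cv2.resize(b[150:235,310:380],(350,425),interpolation=cv2.INTER_CUBIC)
o=np.zeros((425,750,3),np.uint8);o[:378,:396]=c1;o[:,400:]=c2
cv2.imwrite("pics/c.png",o)
hsv=cv2.cvtColor(b,cv2.COLOR_BGR2HSV)
# grey plastics
g=((hsv[...,1]<70)&(hsv[...,2]>60)&(hsv[...,2]<150)).astype(np.uint8)
m=np.zeros_like(g);m[135:180,165:235]=g[135:180,165:235]
n,l,st,_=cv2.connectedComponentsWithStats(m);k=1+st[1:,4].argmax();print("lid",st[k])
r=cv2.minAreaRect(np.argwhere(l==k)[:,::-1].astype(np.float32));bp=cv2.boxPoints(r);print(bp)
for p in bp:print(onz(I,*p,.022))
d=(hsv[...,1]<100).astype(np.uint8);m=np.zeros_like(d);m[150:235,310:380]=d[150:235,310:380]
n,l,st,_=cv2.connectedComponentsWithStats(m);k=1+st[1:,4].argmax();print("box",st[k])
r=cv2.minAreaRect(np.argwhere(l==k)[:,::-1].astype(np.float32));bp=cv2.boxPoints(r)
P=np.array([onz(I,*p,.07) for p in bp]);print(bp,P,P.mean(0),np.linalg.norm(np.diff(P,axis=0),axis=1))
# plywood
d=((hsv[...,0]>15)&(hsv[...,0]<28)&(hsv[...,2]>150)&(hsv[...,1]<170)).astype(np.uint8);m=np.zeros_like(d);m[75:150,140:255]=d[75:150,140:255]
n,l,st,_=cv2.connectedComponentsWithStats(m);k=1+st[1:,4].argmax();print("ply",st[k])
r=cv2.minAreaRect(np.argwhere(l==k)[:,::-1].astype(np.float32));bp=cv2.boxPoints(r)
P=np.array([onz(I,*p,.078) for p in bp]);print(bp,P,np.linalg.norm(np.diff(P,axis=0),axis=1))
```

```text
lid [ 177  138   47   35 1238]
[[176.4054 165.5676]
 [181.4054 135.5676]
 [224.0541 142.6757]
 [219.0541 172.6757]]
[0.5557 0.275  0.022 ]
[0.6482 0.2637 0.022 ]
[0.6289 0.134  0.022 ]
[0.5367 0.1462 0.022 ]
box [ 322  160   48   65 2854]
[[320.7597 222.5663]
 [324.058  159.8978]
 [370.3509 162.3342]
 [367.0526 225.0028]] [[ 0.39   -0.1545  0.07  ]
 [ 0.5727 -0.1632  0.07  ]
 [ 0.5681 -0.2974  0.07  ]
 [ 0.3858 -0.2866  0.07  ]] [ 0.4791 -0.2254  0.07  ] [0.1829 0.1344 0.1826]
ply [ 147   85  102   59 3118]
[[146.3613 132.9312]
 [152.3737  77.1018]
 [248.5962  87.4642]
 [242.5838 143.2937]] [[0.6404 0.3559 0.078 ]
 [0.809  0.3462 0.078 ]
 [0.7839 0.0616 0.078 ]
 [0.6156 0.0751 0.078 ]] [0.1689 0.2857 0.1688]
```

View pics/c.png

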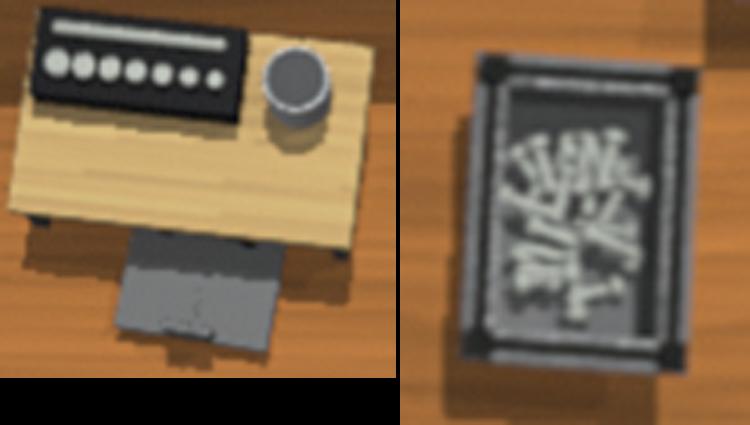

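The crop shows the lid's front edge running from about (178,167) to (219,172) in the top image, with the tab at its middle. The box corners sit at (323,161), (370,163), (367,224) and (321,222), and its size checks out at 183x134 mm against 180x130. I'll turn the gripper to the lid's yaw and go over the box to look with the wrist camera.

{"api": "apply_moves", "payload": {"targets": [0,0,0,0,0,-0.154,85,0,0,0,0,0,-0.308,85,0,0,0,0,0,-0.462,85,0,0,0,0,0,-0.616,85,0,0,0,0,0,-0.77,85]}}

```text
clock: 0.52
eef_pos: [0.1221, -0.5359, 0.2308]
tcp_rot: [-2.871, -1.273, -0.001]
force: [-0.4, 0.2, -1.5]
opening: 0.993
gripper_force: 0.0
```

{"api": "apply_moves", "payload": {"targets": [0,0,0,0,0,-0.154,85,0,0,0,0,0,-0.308,85,0,0,0,0,0,-0.462,85,0,0,0,0,0,-0.616,85,0,0,0,0,0,-0.77,85]}}

```text
clock: 0.93
eef_pos: [0.1221, -0.5359, 0.2308]
tcp_rot: [-2.362, -2.07, -0.001]
force: [0.9, 0.1, -0.3]
opening: 0.995
gripper_force: 0.0
```

{"api": "apply_moves", "payload": {"targets": [0.175,0.126,0,0,0,0,85,0.35,0.252,0,0,0,0,85,0.525,0.378,0,0,0,0,85,0.7,0.504,0,0,0,0,85,0.875,0.63,0,0,0,0,85]}}

```text
clock: 1.35
eef_pos: [0.1832, -0.4717, 0.2313]
tcp_rot: [-2.37, -2.062, -0.001]
force: [0.5, -0.1, 0.2]
opening: 0.997
gripper_force: 0.0
```

{"api": "apply_moves", "payload": {"targets": [0.175,0.126,0,0,0,0,85,0.35,0.252,0,0,0,0,85,0.525,0.378,0,0,0,0,85,0.7,0.504,0,0,0,0,85,0.875,0.63,0,0,0,0,85]}}

```text
clock: 1.77
eef_pos: [0.2425, -0.4091, 0.2314]
tcp_rot: [-2.37, -2.062, -0.001]
force: [0.9, 0.3, 0.0]
opening: 0.995
gripper_force: 0.0
```

{"api": "apply_moves", "payload": {"targets": [0.175,0.126,0,0,0,0,85,0.35,0.252,0,0,0,0,85,0.525,0.378,0,0,0,0,85,0.7,0.504,0,0,0,0,85,0.875,0.63,0,0,0,0,85]}}

```text
clock: 2.18
eef_pos: [0.3017, -0.3465, 0.2314]
tcp_rot: [-2.37, -2.063, -0.0]
force: [0.1, 0.1, 0.7]
opening: 0.998
gripper_force: 0.0
```

{"api": "apply_moves", "payload": {"targets": [0.175,0.126,0,0,0,0,85,0.35,0.252,0,0,0,0,85,0.525,0.378,0,0,0,0,85,0.7,0.504,0,0,0,0,85,0.875,0.63,0,0,0,0,85]}}

```text
clock: 2.6
eef_pos: [0.3609, -0.284, 0.2314]
tcp_rot: [-2.37, -2.062, -0.0]
force: [1.0, 0.4, 0.3]
opening: 0.993
gripper_force: 0.0
```

```bash
cat >> h.py <<'E'
np.set_printoptions(precision=4,suppress=True)
def snap(name,fn):
    I=camera_info(name);I={k:np.array(v) if k=="world_from_camera" else v for k,v in I.items()}
    im=read_camera(name);cv2.imwrite("pics/"+fn,im);return im,I
def pose():
    s=read_state();M=R.from_rotvec(s["tcp_rot"]).as_matrix()
    print("t",round(s["clock"],2),"p",s["eef_pos"],"yaw_y",round(np.arctan2(M[1,1],M[0,1]),4),"tilt",M[2],"F",s["force"],"op",round(s["opening"]*85.4,1),"gf",round(s["gripper_force"],1))
    return s["eef_pos"],M
def togo(target):
    p,M=pose();d=M.T@(np.array(target)-p);print("togo units",d/0.08);return d
E
python3 - <<'E'
from h import *
im,I=snap("wrist","w1.png");p,M=pose();print(I)
for c in [(.5727,-.163,.07),(.5681,-.2974,.07),(.39,-.1545,.07),(.3858,-.2866,.07)]:print(proj(I,c))
E
```

```text
t 2.65 p [ 0.3624 -0.282   0.2314] yaw_y -0.1375 tilt [ 0.0022  0.0014 -1.    ] F [ 0.9113  3.2228 -0.4039] op 84.9 gf 0.0
{'vertical_fov': 67.44788018163334, 'cx': 257.6866471844125, 'cy': 192.8847143044858, 'k1': -0.07303333563073104, 'world_from_camera': array([[ 0.9904, -0.1313, -0.0428,  0.3718],
       [-0.1381, -0.9415, -0.3075, -0.2049],
       [ 0.0001,  0.3104, -0.9506,  0.3734],
       [ 0.    ,  0.    ,  0.    ,  1.    ]])}
[452.336   31.5858]
[444.2891 163.2557]
[269.0641  43.8033]
[280.72   175.3341]
```

View pics/w1.png

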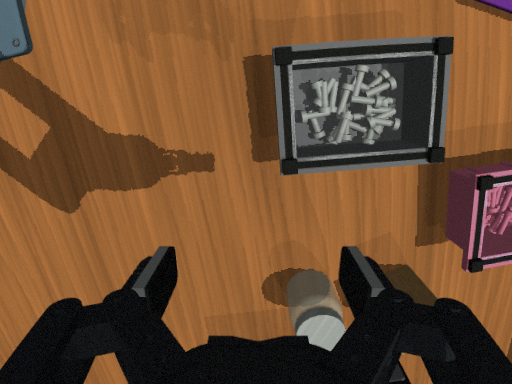

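The wrist view shows the grey box with black seal blocks at about (283,56), (444,46), (436,155) and (289,166). I'll find their centres by mask and put them on the z=0.077 plane.

Run:
```python
from h import *
im=cv2.imread("pics/w1.png");I=camera_info("wrist")
g=cv2.cvtColor(im,cv2.COLOR_BGR2GRAY);d=(g<38).astype(np.uint8)
d=cv2.morphologyEx(d,cv2.MORPH_OPEN,np.ones((13,13),np.uint8))
n,l,st,c=cv2.connectedComponentsWithStats(d)
P=[]
for q in[(444,46),(436,155),(283,56),(289,166)]:
    k=1+np.argmin(np.linalg.norm(c[1:]-q,axis=1));print(st[k],c[k]);P.append(onz(I,*c[k],.077))
P=np.array(P);print(P,P.mean(0));
for a,b in((0,1),(2,3),(0,2),(1,3)):v=P[a]-P[b];print(np.linalg.norm(v),np.arctan2(v[1],v[0]))
togo([.45,.16,.23])
```

```text
[435  38  18  16 283] [443.4205  45.424 ]
[428 148  16  14 224] [435.5 154.5]
[275  48  16  16 254] [282.5591  55.4449]
[283 159  14  14 195] [289.4667 165.5333]
[[ 0.5608 -0.1734  0.077 ]
 [ 0.555  -0.2819  0.077 ]
 [ 0.4027 -0.1653  0.077 ]
 [ 0.3976 -0.2731  0.077 ]] [ 0.479  -0.2234  0.077 ]
0.10858203869021142 1.517696542947574
0.10792271098552758 1.523735929829806
0.15832121704450783 -0.05155363936353601
0.15766979489930605 -0.05574143757348348
t 2.65 p [ 0.3624 -0.282   0.2314] yaw_y -0.1375 tilt [ 0.0022  0.0014 -1.    ] F [ 0.9113  3.2228 -0.4039] op 84.9 gf 0.0
togo units [5.6227 0.3277 0.0305]
```

{"api": "apply_moves", "payload": {"targets": [0.186,0.032,0,0,0,0,85,0.372,0.064,0,0,0,0,85,0.558,0.096,0,0,0,0,85,0.744,0.128,0,0,0,0,85,0.93,0.16,0,0,0,0,85]}}

```text
clock: 3.07
eef_pos: [0.3829, -0.2126, 0.2313]
tcp_rot: [-2.37, -2.063, -0.0]
force: [0.5, -0.6, -0.9]
opening: 0.993
gripper_force: 0.0
```

{"api": "apply_moves", "payload": {"targets": [0.186,0.032,0,0,0,0,85,0.372,0.064,0,0,0,0,85,0.558,0.096,0,0,0,0,85,0.744,0.128,0,0,0,0,85,0.93,0.16,0,0,0,0,85]}}

```text
clock: 3.48
eef_pos: [0.4055, -0.1407, 0.2313]
tcp_rot: [-2.369, -2.063, -0.0]
force: [-0.1, -0.1, -0.0]
opening: 0.997
gripper_force: 0.0
```

{"api": "apply_moves", "payload": {"targets": [0.186,0.032,0,0,0,0,85,0.372,0.064,0,0,0,0,85,0.558,0.096,0,0,0,0,85,0.744,0.128,0,0,0,0,85,0.93,0.16,0,0,0,0,85]}}

```text
clock: 3.9
eef_pos: [0.4282, -0.0689, 0.2313]
tcp_rot: [-2.37, -2.063, -0.0]
force: [0.1, -0.6, -0.7]
opening: 0.995
gripper_force: 0.0
```

{"api": "apply_moves", "payload": {"targets": [0.186,0.032,0,0,0,0,85,0.372,0.064,0,0,0,0,85,0.558,0.096,0,0,0,0,85,0.744,0.128,0,0,0,0,85,0.93,0.16,0,0,0,0,85]}}

```text
clock: 4.32
eef_pos: [0.4509, 0.003, 0.2313]
tcp_rot: [-2.37, -2.063, -0.0]
force: [0.2, 1.0, -0.1]
opening: 0.997
gripper_force: 0.0
```

{"api": "apply_moves", "payload": {"targets": [0.186,0.032,0,0,0,0,85,0.372,0.064,0,0,0,0,85,0.558,0.096,0,0,0,0,85,0.744,0.128,0,0,0,0,85,0.93,0.16,0,0,0,0,85]}}

```text
clock: 4.73
eef_pos: [0.4736, 0.0748, 0.2313]
tcp_rot: [-2.369, -2.063, 0.0]
force: [0.7, -1.0, -0.1]
opening: 1.0
gripper_force: 0.0
```

{"api": "apply_moves", "payload": {"targets": [0.186,0.032,0,0,0,0,85,0.372,0.064,0,0,0,0,85,0.558,0.096,0,0,0,0,85,0.93,0.16,0,0,0,0,45,0.93,0.16,0,0,0,0,45]}}

```text
clock: 5.15
eef_pos: [0.4973, 0.1494, 0.2314]
tcp_rot: [-2.367, -2.064, -0.004]
force: [-0.6, -0.2, -0.2]
opening: 0.745
gripper_force: 0.0
```

Run:
```python
from h import *
im,I=snap("wrist","w2.png");p,M=pose();import pickle;pickle.dump(I,open("w2.pkl","wb"))
```

```text
t 5.2 p [0.4967 0.1477 0.2312] yaw_y -0.1352 tilt [ 0.0006 -0.0003 -1.    ] F [0.6385 0.0988 0.1524] op 56.0 gf 0.0
```

View pics/w2.png

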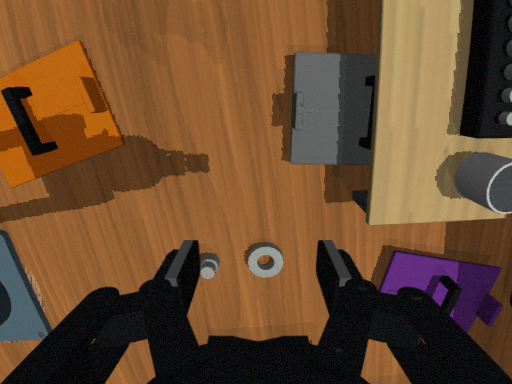

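The wrist view shows the lid's front corners at about (294,53) and (291,163), the tab at about (298,111), and the riser's front edge running from (383,0) to (369,222). I'll turn these into positions.

Run:
```python
from h import *
import pickle;I=pickle.load(open("w2.pkl","rb"))
im=cv2.imread("pics/w2.png");hsv=cv2.cvtColor(im,cv2.COLOR_BGR2HSV)
m=np.zeros(im.shape[:2],np.uint8);m[40:175,280:360]=((hsv[...,1]<60)&(hsv[...,2]>50))[40:175,280:360]
n,l,st,_=cv2.connectedComponentsWithStats(m);k=1+st[1:,4].argmax();print(st[k])
L=l==k
rows=range(60,88);rows2=range(135,158)
E=[(np.where(L[r])[0].min()-.5,r) for r in list(rows)+list(rows2)]
P=np.array([onz(I,u,v,.022) for u,v in E]);f=np.polyfit(P[:,1],P[:,0],1);print("front edge lid yaw",-np.arctan(f[0]))
cols=range(300,345)
T=[onz(I,c,np.where(L[:,c])[0].min()-.5,.022) for c in cols];B=[onz(I,c,np.where(L[:,c])[0].max()+.5,.022) for c in cols]
for A in(T,B):A=np.array(A);print("side yaw",np.polyfit(A[:,0],A[:,1],1)[0],A[0],A[-1])
y=(np.array(T)[:5].mean(0)+np.array(B)[:5].mean(0))[1]/2
yaw=-np.arctan(f[0]);x=np.polyval(f,y)
print("front mid",x,y,"origin",x+.09*np.cos(yaw),y+.09*np.sin(yaw),"tab",x+.004*np.cos(yaw),y+.004*np.sin(yaw))
print("tab top px->",onz(I,298,111,.052))
ply=((hsv[...,0]>14)&(hsv[...,1]<150)&(hsv[...,2]>150))
E=[(np.where(ply[r,350:430])[0].min()+349.5,r) for r in range(5,215,5)]
P=np.array([onz(I,u,v,.078) for u,v in E]);f=np.polyfit(P[:,1],P[:,0],1);ry=-np.arctan(f[0]);print("riser yaw",ry,"front x at y=.21",np.polyval(f,.21),"res",np.std(P[:,0]-np.polyval(f,P[:,1])), onz(I,370,222,.078))
```

```text
[ 290   52   70  113 6714]
front edge lid yaw -0.14867541270604062
side yaw -0.1435979437483579 [0.5628 0.2749 0.022 ] [0.6124 0.2667 0.022 ]
side yaw -0.12423596961298002 [0.5502 0.1462 0.022 ] [0.6055 0.1465 0.022 ]
front mid 0.5464873321469216 0.2102549402031627 origin 0.635494466035253 0.19692339426937622 tab 0.5504432047641807 0.20966242705054997
tab top px-> [0.55   0.2114 0.052 ]
riser yaw -0.09218469752533115 front x at y=.21 0.6272785679945114 res 0.0003209480252377631 [0.6163 0.0816 0.078 ]
```

{"api": "apply_moves", "payload": {"targets": [0.22,0.14,0,0,0,0,45,0.44,0.28,0,0,0,0,45,0.66,0.42,0,0,0,0,45,0.86,0.554,0,0,0,0,45,0.86,0.554,0,0,0,0,45]}}

```text
clock: 5.62
eef_pos: [0.5517, 0.209, 0.2311]
tcp_rot: [-2.368, -2.064, -0.002]
force: [-0.4, -0.2, -0.4]
opening: 0.527
gripper_force: 0.0
```

{"api": "apply_moves", "payload": {"targets": [0,0,0.2,0,0,0,45,0,0,0.4,0,0,0,45,0,0,0.6,0,0,0,45,0,0,0.8,0,0,0,45,0,0,1,0,0,0,45]}}

```text
clock: 6.03
eef_pos: [0.5496, 0.2064, 0.1508]
tcp_rot: [2.37, 2.063, -0.001]
force: [0.5, -0.2, -0.8]
opening: 0.526
gripper_force: 0.0
```

{"api": "apply_moves", "payload": {"targets": [0,0,0.2,0,0,0,45,0,0,0.4,0,0,0,45,0,0,0.5,0,0,0,45,0,0,0.5,0,0,0,45,0,0,0.5,0,0,0,45]}}

```text
clock: 6.45
eef_pos: [0.5503, 0.2068, 0.1115]
tcp_rot: [-2.369, -2.063, 0.001]
force: [-0.0, 0.2, 0.2]
opening: 0.532
gripper_force: 0.0
```

Run:
```python
from h import *
togo([.5502,.2098,.027])
```

```text
t 6.45 p [0.5503 0.2068 0.1115] yaw_y -0.1379 tilt [-0.0004 -0.0006 -1.    ] F [-0.0486  0.2278  0.2202] op 45.4 gf 0.0
togo units [ 0.0375 -0.0052  1.0565]
```

Now I'll go down, square up on the tab and close gently.

{"api": "apply_moves", "payload": {"targets": [0.037,0,0.2,0,0,0,45,0.037,0,0.4,0,0,0,45,0.037,0,0.6,0,0,0,45,0.037,0,0.8,0,0,0,45,0.037,0,1,0,0,0,45]}}

```text
clock: 6.87
eef_pos: [0.5522, 0.2103, 0.0323]
tcp_rot: [2.368, 2.062, 0.004]
force: [0.9, 0.7, 0.3]
opening: 0.526
gripper_force: 0.0
```

{"api": "apply_moves", "payload": {"targets": [0,0,0.05,0,0,0,45,0,0,0.05,0,0,0,0,0,0,0.05,0,0,0,0,0,0,0.05,0,0,0,0,0,0,0.05,0,0,0,0], "newtons": 40}}

```text
clock: 7.28
eef_pos: [0.552, 0.2102, 0.0289]
tcp_rot: [2.368, 2.063, 0.003]
force: [-1.8, -0.6, 3.4]
opening: 0.084
gripper_force: 41.8
```

Run:
```python
from h import *
p,M=pose()
# pull 122 mm along riser -x (yaw -0.092)
d=M.T@(-.125*np.array([np.cos(.092),-np.sin(.092),0]));print(d/.08)
```

```text
t 7.28 p [0.552  0.2102 0.0289] yaw_y -0.1377 tilt [ 0.0006  0.0022 -1.    ] F [-1.8258 -0.6093  3.3704] op 7.2 gf 41.8
[-0.0713 -1.5609 -0.0035]
```

{"api": "apply_moves", "payload": {"targets": [-0.004,-0.08,0,0,0,0,0,-0.01,-0.2,0,0,0,0,0,-0.016,-0.32,0,0,0,0,0,-0.022,-0.44,0,0,0,0,0,-0.026,-0.56,0,0,0,0,0]}}

```text
clock: 7.7
eef_pos: [0.5079, 0.2145, 0.0288]
tcp_rot: [2.366, 2.062, 0.007]
force: [5.2, -0.8, 2.7]
opening: 0.083
gripper_force: 41.8
```

{"api": "apply_moves", "payload": {"targets": [-0.005,-0.11,0,0,0,0,0,-0.01,-0.22,0,0,0,0,0,-0.015,-0.33,0,0,0,0,0,-0.02,-0.44,0,0,0,0,0,-0.024,-0.54,0,0,0,0,0]}}

```text
clock: 8.12
eef_pos: [0.4648, 0.2186, 0.0287]
tcp_rot: [2.366, 2.062, 0.007]
force: [4.7, -0.5, 3.5]
opening: 0.085
gripper_force: 41.8
```

{"api": "apply_moves", "payload": {"targets": [-0.005,-0.11,0,0,0,0,0,-0.01,-0.22,0,0,0,0,0,-0.015,-0.33,0,0,0,0,0,-0.02,-0.42,0,0,0,0,0,-0.021,-0.46,0,0,0,0,0]}}

```text
clock: 8.53
eef_pos: [0.4278, 0.2221, 0.0288]
tcp_rot: [2.366, 2.063, 0.007]
force: [5.4, -0.3, 3.7]
opening: 0.082
gripper_force: 41.8
```

{"api": "apply_moves", "payload": {"targets": [0,0,0,0,0,0,0,0,0,0,0,0,0,45,0,0,0,0,0,0,45,0,0,0,0,0,0,45,0,0,0,0,0,0,45]}}

```text
clock: 8.95
eef_pos: [0.4257, 0.2215, 0.0269]
tcp_rot: [-2.368, -2.063, 0.002]
force: [0.5, 0.5, -0.1]
opening: 0.525
gripper_force: 0.0
```

{"api": "apply_moves", "payload": {"targets": [0,0,-0.2,0,0,0,45,0,0,-0.4,0,0,0,45,0,0,-0.6,0,0,0,45,0,0,-0.8,0,0,0,45,0,0,-1,0,0,0,45]}}

```text
clock: 9.37
eef_pos: [0.426, 0.2214, 0.1076]
tcp_rot: [-2.368, -2.063, 0.002]
force: [0.0, 0.2, -0.1]
opening: 0.527
gripper_force: 0.0
```

{"api": "apply_moves", "payload": {"targets": [-0.2,0,-0.2,0,0,0,45,-0.4,0,-0.4,0,0,0,45,-0.6,0,-0.6,0,0,0,45,-0.8,0,-0.8,0,0,0,45,-0.8,0,-1,0,0,0,45]}}

```text
clock: 9.78
eef_pos: [0.4168, 0.1562, 0.1875]
tcp_rot: [-2.37, -2.062, 0.004]
force: [0.2, 1.1, -0.6]
opening: 0.528
gripper_force: 0.0
```

Run:
```python
from h import *
im,I=snap("wrist","w3.png");p,M=pose();import pickle;pickle.dump(I,open("w3.pkl","wb"))
```

```text
t 9.83 p [0.419  0.1573 0.1907] yaw_y -0.1391 tilt [ 0.0007  0.0036 -1.    ] F [1.3058 0.3142 2.4696] op 44.8 gf 0.0
```

View pics/w3.png

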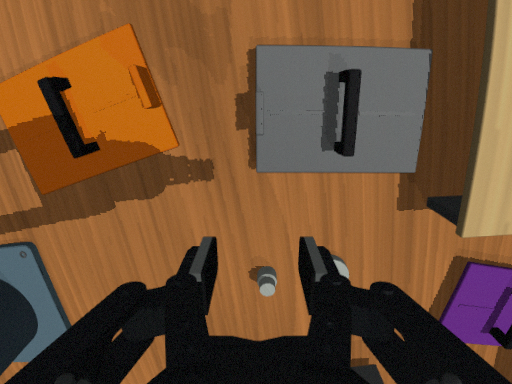

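The lid is flat and fully clear of the riser. Its plate spans about (256..430, 45..172) and the black bar handle is centred near (349,112).

Run:
```python
from h import *
import pickle;I=pickle.load(open("w3.pkl","rb"))
im=cv2.imread("pics/w3.png");hsv=cv2.cvtColor(im,cv2.COLOR_BGR2HSV)
m=np.zeros(im.shape[:2],np.uint8);m[30:190,248:440]=((hsv[...,1]<70))[30:190,248:440]
n,l,st,_=cv2.connectedComponentsWithStats(m);k=1+st[1:,4].argmax();print(st[k])
r=cv2.convexHull(np.argwhere(l==k)[:,::-1].astype(np.float32))
q=cv2.approxPolyDP(r,6,True)[:,0];P=np.array([onz(I,*c,.022) for c in q]);print(q,P,P.mean(0))
v=hsv[...,2];d=np.zeros_like(m);d[55:165,325:370]=(v<28)[55:165,325:370]
ed=[]
for rr in range(90,135,3):
    c=np.where(d[rr])[0];ed.append((c.min(),c.max()))
print(ed)
n,l,st,c=cv2.connectedComponentsWithStats(d);k=1+st[1:,4].argmax();print(st[k],c[k]);
rb=cv2.minAreaRect(np.argwhere(l==k)[:,::-1].astype(np.float32));b=cv2.boxPoints(rb);print(b);
W=np.array([onz(I,*x,.056) for x in b]);print(W,W.mean(0))
togo([*W.mean(0)[:2],.1])
```

```text
[  256    45   177   128 20901]
[[431.  49.]
 [414. 172.]
 [256. 170.]
 [257.  45.]] [[0.6078 0.2627 0.022 ]
 [0.5908 0.1358 0.022 ]
 [0.4154 0.162  0.022 ]
 [0.434  0.2866 0.022 ]] [0.512  0.2118 0.022 ]
[(np.int64(345), np.int64(357)), (np.int64(345), np.int64(355)), (np.int64(344), np.int64(348)), (np.int64(344), np.int64(348)), (np.int64(344), np.int64(357)), (np.int64(344), np.int64(357)), (np.int64(344), np.int64(353)), (np.int64(344), np.int64(348)), (np.int64(344), np.int64(353)), (np.int64(343), np.int64(355)), (np.int64(343), np.int64(355)), (np.int64(343), np.int64(355)), (np.int64(343), np.int64(353)), (np.int64(342), np.int64(352)), (np.int64(342), np.int64(355))]
[334  70  21  86 567] [344.2275 111.5979]
[[333.3569 154.2609]
 [339.2793  68.9777]
 [354.9261  70.0643]
 [349.0037 155.3475]]
[[0.4928 0.1754 0.056 ]
 [0.5034 0.2518 0.056 ]
 [0.5174 0.2492 0.056 ]
 [0.5079 0.1723 0.056 ]] [0.5054 0.2121 0.056 ]
t 9.83 p [0.419  0.1573 0.1907] yaw_y -0.1391 tilt [ 0.0007  0.0036 -1.    ] F [1.3058 0.3142 2.4696] op 44.8 gf 0.0
togo units [0.8272 0.9701 1.1373]
```

{"api": "apply_moves", "payload": {"targets": [0.205,0.25,0,0,0,0,45,0.41,0.5,0,0,0,0,45,0.615,0.75,0,0,0,0,45,0.82,1,0,0,0,0,45,0.82,1,0,0,0,0,45]}}

```text
clock: 10.25
eef_pos: [0.5094, 0.2141, 0.1862]
tcp_rot: [2.368, 2.064, 0.003]
force: [0.2, 0.1, 0.0]
opening: 0.531
gripper_force: 0.0
```

{"api": "apply_moves", "payload": {"targets": [0,0.05,0.25,0,0,0,45,0,0.05,0.5,0,0,0,45,0,0.05,0.75,0,0,0,45,0,0.05,1,0,0,0,45,0,0.05,1,0,0,0,45]}}

```text
clock: 10.67
eef_pos: [0.5062, 0.211, 0.1027]
tcp_rot: [-2.365, -2.061, 0.013]
force: [-1.2, -0.9, -0.3]
opening: 0.529
gripper_force: 0.0
```

Run:
```python
from h import *
togo([.511,.211,.031])
```

```text
t 10.67 p [0.5062 0.211  0.1027] yaw_y -0.1373 tilt [-0.003  -0.0088 -1.    ] F [-1.2007 -0.8911 -0.3032] op 45.2 gf 0.0
togo units [0.0111 0.067  0.8951]
```

{"api": "apply_moves", "payload": {"targets": [0,0,0.2,0,0,0,45,0,0,0.4,0,0,0,45,0,0,0.6,0,0,0,45,0,0,0.6,0,0,0,45,0,0,0.6,0,0,0,45]}}

```text
clock: 11.08
eef_pos: [0.5094, 0.2116, 0.0593]
tcp_rot: [-2.368, -2.063, 0.003]
force: [-0.3, 1.2, 0.0]
opening: 0.529
gripper_force: 0.0
```

Run:
```python
from h import *
togo([.511,.211,.031])
```

```text
t 11.08 p [0.5094 0.2116 0.0593] yaw_y -0.1374 tilt [-0.0006 -0.0018 -1.    ] F [-0.3128  1.192   0.0249] op 45.2 gf 0.0
togo units [-0.0042  0.0211  0.3535]
```

{"api": "apply_moves", "payload": {"targets": [0,0.02,0.17,0,0,0,45,0,0.02,0.34,0,0,0,45,0,0.02,0.34,0,0,0,0,0,0.02,0.34,0,0,0,0,0,0.02,0.34,0,0,0,0], "newtons": 90}}

```text
clock: 11.5
eef_pos: [0.5126, 0.2116, 0.0337]
tcp_rot: [2.368, 2.063, 0.003]
force: [-4.4, -1.4, 11.1]
opening: 0.121
gripper_force: 86.5
```

{"api": "apply_moves", "payload": {"targets": [0,0,0,0,0,0,0,0,0,-0.1,0,0,0,0,0,0,-0.25,0,0,0,0,0,0,-0.4,0,0,0,0,0,0,-0.55,0,0,0,0]}}

```text
clock: 11.92
eef_pos: [0.5112, 0.2114, 0.0768]
tcp_rot: [-2.368, -2.063, 0.002]
force: [0.7, 0.1, -4.5]
opening: 0.123
gripper_force: 88.2
```

{"api": "apply_moves", "payload": {"targets": [0,0,-0.2,0,0,0,0,0,0,-0.4,0,0,0,0,0,0,-0.6,0,0,0,0,0,0,-0.8,0,0,0,0,0,0,-0.9,0,0,0,0]}}

```text
clock: 12.33
eef_pos: [0.5122, 0.2116, 0.1504]
tcp_rot: [2.368, 2.063, 0.003]
force: [0.6, 0.3, -3.7]
opening: 0.122
gripper_force: 88.3
```

Run:
```python
from h import *
togo([.480,-.224,.16])
```

```text
t 12.33 p [0.5122 0.2116 0.1504] yaw_y -0.1374 tilt [ 0.0008  0.0022 -1.    ] F [ 0.5973  0.3272 -3.7447] op 10.4 gf 88.3
togo units [-5.4493  0.3467 -0.1231]
```

{"api": "apply_moves", "payload": {"targets": [-0.1,0,0,0,0,0,0,-0.25,0.01,0,0,0,0,0,-0.42,0.02,0,0,0,0,0,-0.6,0.03,0,0,0,0,0,-0.78,0.05,0,0,0,0,0]}}

```text
clock: 12.75
eef_pos: [0.5055, 0.1474, 0.1465]
tcp_rot: [-2.367, -2.063, 0.005]
force: [0.4, 0.4, -5.1]
opening: 0.123
gripper_force: 88.3
```

{"api": "apply_moves", "payload": {"targets": [-0.18,0.01,0,0,0,0,0,-0.36,0.02,0,0,0,0,0,-0.54,0.03,0,0,0,0,0,-0.72,0.04,0,0,0,0,0,-0.9,0.06,0,0,0,0,0]}}

```text
clock: 13.17
eef_pos: [0.5002, 0.0754, 0.1465]
tcp_rot: [-2.368, -2.062, 0.004]
force: [-0.4, 0.4, -4.3]
opening: 0.121
gripper_force: 88.3
```

{"api": "apply_moves", "payload": {"targets": [-0.18,0.01,0,0,0,0,0,-0.36,0.02,0,0,0,0,0,-0.54,0.03,0,0,0,0,0,-0.72,0.04,0,0,0,0,0,-0.9,0.06,0,0,0,0,0]}}

```text
clock: 13.58
eef_pos: [0.495, 0.0036, 0.1466]
tcp_rot: [-2.367, -2.061, 0.004]
force: [0.4, 0.5, -4.7]
opening: 0.116
gripper_force: 88.3
```

{"api": "apply_moves", "payload": {"targets": [-0.18,0.01,0,0,0,0,0,-0.36,0.02,0,0,0,0,0,-0.54,0.03,0,0,0,0,0,-0.72,0.04,0,0,0,0,0,-0.9,0.06,0,0,0,0,0]}}

```text
clock: 14.0
eef_pos: [0.4898, -0.0681, 0.1466]
tcp_rot: [-2.367, -2.061, 0.003]
force: [-0.2, 0.8, -4.5]
opening: 0.118
gripper_force: 88.3
```

{"api": "apply_moves", "payload": {"targets": [-0.18,0.01,0,0,0,0,0,-0.36,0.02,0,0,0,0,0,-0.54,0.03,0,0,0,0,0,-0.72,0.04,0,0,0,0,0,-0.9,0.06,0,0,0,0,0]}}

```text
clock: 14.42
eef_pos: [0.4846, -0.1398, 0.1465]
tcp_rot: [-2.367, -2.061, 0.003]
force: [0.3, -0.4, -5.0]
opening: 0.122
gripper_force: 88.3
```

{"api": "apply_moves", "payload": {"targets": [-0.18,0.01,0,0,0,0,0,-0.36,0.02,0,0,0,0,0,-0.54,0.03,0,0,0,0,0,-0.7,0.04,0,0,0,0,0,-0.8,0.05,0,0,0,0,0]}}

```text
clock: 14.83
eef_pos: [0.4805, -0.2043, 0.147]
tcp_rot: [-2.369, -2.061, 0.002]
force: [0.4, 0.5, -5.0]
opening: 0.117
gripper_force: 88.3
```

{"api": "apply_moves", "payload": {"targets": [-0.15,0.01,0,0,0,-0.03,0,-0.27,0.02,0,0,0,-0.06,0,-0.27,0.02,0,0,0,-0.09,0,-0.27,0.02,0,0,0,-0.108,0,-0.27,0.02,0,0,0,-0.108,0]}}

```text
clock: 15.25
eef_pos: [0.4801, -0.2237, 0.1477]
tcp_rot: [-2.278, -2.162, -0.0]
force: [-0.1, 0.2, -5.5]
opening: 0.116
gripper_force: 88.3
```

Run:
```python
from h import *
im,I=snap("wrist","w4.png");togo([.480,-.224,.15])
import pickle;pickle.dump((I,*pose()),open("w4.pkl","wb"))
```

```text
t 15.3 p [ 0.4802 -0.2236  0.1478] yaw_y -0.0526 tilt [ 0.0009 -0.0008 -1.    ] F [-0.6221  1.0761 -4.9942] op 10.1 gf 88.3
togo units [-0.0049 -0.002  -0.0277]
t 15.3 p [ 0.4802 -0.2236  0.1478] yaw_y -0.0526 tilt [ 0.0009 -0.0008 -1.    ] F [-0.6221  1.0761 -4.9942] op 10.1 gf 88.3
```

View pics/w4.png

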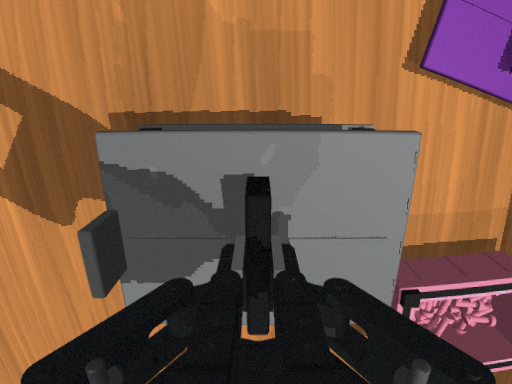

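The held lid is level across the view, with its far plate corners at about (97,133) and (420,131). The box's seal edge shows just beyond, at about (140..375,128). I'll check the lid's offset in the hand.

Run:
```python
from h import *
import pickle;I,p,M=pickle.load(open("w4.pkl","rb"))
for z in(.134,.137,.139):
  A=onz(I,97.5,133,z);B=onz(I,420,131,z);print(z,(A+B)/2,np.linalg.norm(B-A),np.arctan2(*(B-A)[1::-1]), "lid offset in hand (lid x,y):",(M.T@((A+B)/2-p))[[1,0]]-[0,.065])
print("box seal far corners",onz(I,139,126.5,.077),onz(I,374,124.5,.077))
```

```text
0.134 [ 0.4839 -0.1598  0.134 ] 0.17644463070682345 -0.046057868995311176 lid offset in hand (lid x,y): [ 0.0003 -0.0011]
0.137 [ 0.4839 -0.1595  0.137 ] 0.1730469902417901 -0.04605786899531108 lid offset in hand (lid x,y): [ 0.0003 -0.0008]
0.139 [ 0.4839 -0.1593  0.139 ] 0.17078189659843457 -0.04605786899531117 lid offset in hand (lid x,y): [ 0.0003 -0.0006]
box seal far corners [ 0.396  -0.1575  0.077 ] [ 0.5684 -0.1651  0.077 ]
```

The offset is within 1 mm, so I'll lower the lid, watching the force.

{"api": "apply_moves", "payload": {"targets": [0.008,-0.005,0.12,0,0,0,0,0.008,-0.005,0.24,0,0,0,0,0.008,-0.005,0.36,0,0,0,0,0.008,-0.005,0.44,0,0,0,0,0.008,-0.005,0.48,0,0,0,0]}}

```text
clock: 15.72
eef_pos: [0.4793, -0.2228, 0.1078]
tcp_rot: [-2.277, -2.16, 0.001]
force: [-0.2, -0.0, -4.6]
opening: 0.121
gripper_force: 88.2
```

{"api": "apply_moves", "payload": {"targets": [0,0,0.02,0,0,0,0,0,0,0.04,0,0,0,0,0,0,0.06,0,0,0,0,0,0,0.08,0,0,0,0,0,0,0.1,0,0,0,0]}}

```text
clock: 16.13
eef_pos: [0.4804, -0.2239, 0.1019]
tcp_rot: [2.279, 2.162, 0.0]
force: [-1.3, 0.7, -4.9]
opening: 0.118
gripper_force: 88.2
```

{"api": "apply_moves", "payload": {"targets": [0,0,0.015,0,0,0,0,0,0,0.03,0,0,0,0,0,0,0.045,0,0,0,0,0,0,0.055,0,0,0,0,0,0,0.055,0,0,0,0]}}

```text
clock: 16.55
eef_pos: [0.4801, -0.2237, 0.0971]
tcp_rot: [-2.279, -2.162, 0.0]
force: [-0.4, 0.5, -5.3]
opening: 0.116
gripper_force: 88.3
```

Run:
```python
from h import *
pose();print(read_state()["ft_torque"])
```

```text
t 16.55 p [ 0.4801 -0.2237  0.0971] yaw_y -0.0527 tilt [ 0.0002 -0.0003 -1.    ] F [-0.4022  0.4775 -5.2801] op 9.9 gf 88.3
[ 0.0369 -0.0608 -0.0409]
```

{"api": "apply_moves", "payload": {"targets": [0,0,0.01,0,0,0,0,0,0,0.018,0,0,0,0,0,0,0.026,0,0,0,0,0,0,0.03,0,0,0,0,0,0,0.03,0,0,0,0]}}

```text
clock: 16.97
eef_pos: [0.4803, -0.2238, 0.0967]
tcp_rot: [2.278, 2.162, 0.0]
force: [-3.8, 2.2, 9.6]
opening: 0.118
gripper_force: 90.3
```

Seated level on the seal, with contact at the expected height. I'll release and retreat up.

{"api": "apply_moves", "payload": {"targets": [0,0,-0.02,0,0,0,0,0,0,-0.02,0,0,0,45,0,0,-0.02,0,0,0,45,0,0,-0.02,0,0,0,45,0,0,-0.02,0,0,0,45]}}

```text
clock: 17.38
eef_pos: [0.4804, -0.224, 0.0966]
tcp_rot: [2.279, 2.162, 0.0]
force: [0.5, -0.8, 0.1]
opening: 0.524
gripper_force: 0.0
```

{"api": "apply_moves", "payload": {"targets": [0,0,-0.2,0,0,0,45,0,0,-0.4,0,0,0,45,0,0,-0.6,0,0,0,45,0,0,-0.8,0,0,0,0,0,0,-0.8,0,0,0,0]}}

```text
clock: 17.8
eef_pos: [0.4819, -0.225, 0.1636]
tcp_rot: [2.275, 2.158, 0.002]
force: [0.7, -0.2, 0.1]
opening: 0.257
gripper_force: 0.0
```

{"api": "apply_moves", "payload": {"targets": [0.16,-0.24,0,0,0,0,0,0.32,-0.48,0,0,0,0,0,0.48,-0.72,0,0,0,0,0,0.66,-0.975,0,0,0,0,0,0.66,-0.975,0,0,0,0,0]}}

```text
clock: 18.22
eef_pos: [0.4011, -0.1634, 0.1591]
tcp_rot: [-2.274, -2.159, 0.001]
force: [-0.1, 1.6, -0.0]
opening: 0.002
gripper_force: 0.0
```

```bash
cat >> h.py <<'E'
def corner(bx,by,z):
    a=-.052;c,s=np.cos(a),np.sin(a);return togo([.480+c*bx-s*by,-.224+s*bx+c*by,z])
E
python3 - <<'E'
from h import *
im,I=snap("wrist","w5.png");corner(-.078,.053,.085);i2,_=snap("scene","s5.png")
g=np.hstack([im[:, :400],cv2.resize(i2[180:290,150:280],(400,384))[:, :400]]);cv2.imwrite("pics/m5.png",g)
E
```

```text
t 18.27 p [ 0.4032 -0.1652  0.1597] yaw_y -0.0523 tilt [ 0.0012 -0.0017 -1.    ] F [ 0.2063 -0.3151  0.0157] op -0.1 gf 0.0
togo units [-0.0221  0.0236  0.9337]
```

View pics/m5.png

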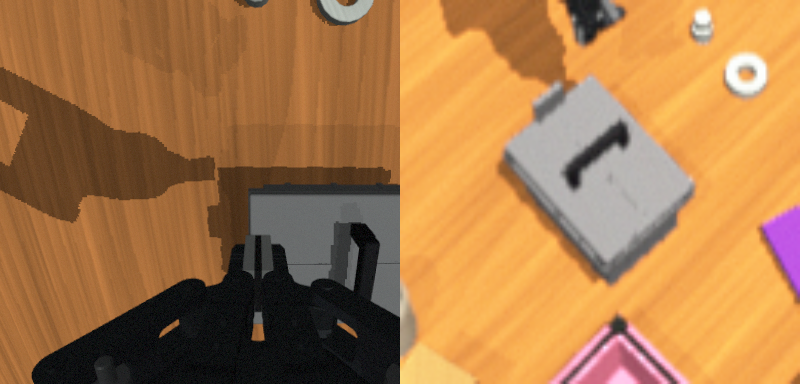

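The lid sits square on the box, with the fingers shut above the first corner (-x,+y). I'll press it now.

{"api": "apply_moves", "payload": {"targets": [-0.02,0.023,0.22,0,0,0,0,-0.02,0.023,0.44,0,0,0,0,-0.02,0.023,0.66,0,0,0,0,-0.02,0.023,0.86,0,0,0,0,-0.02,0.023,0.88,0,0,0,0]}}

```text
clock: 18.73
eef_pos: [0.4061, -0.1683, 0.0874]
tcp_rot: [-2.276, -2.159, 0.001]
force: [-0.3, -0.2, -0.8]
opening: 0.003
gripper_force: 0.0
```

{"api": "apply_moves", "payload": {"targets": [0,0,0.03,0,0,0,0,0,0,0.05,0,0,0,0,0,0,0.07,0,0,0,0,0,0,0.085,0,0,0,0,0,0,0.1,0,0,0,0]}}

```text
clock: 19.15
eef_pos: [0.4077, -0.1692, 0.0836]
tcp_rot: [2.277, 2.161, 0.001]
force: [-2.8, 2.7, 11.9]
opening: -0.005
gripper_force: 5.8
```

Run:
```python
from h import *
corner(-.078,.053,.078)
```

```text
t 19.15 p [ 0.4077 -0.1692  0.0836] yaw_y -0.0525 tilt [-0.0014  0.0021 -1.    ] F [-2.7885  2.7049 11.8739] op -0.4 gf 5.8
togo units [ 0.0253 -0.0369  0.0704]
```

{"api": "apply_moves", "payload": {"targets": [0.02,-0.02,0.02,0,0,0,0,0.02,-0.02,0.035,0,0,0,0,0.02,-0.02,0.05,0,0,0,0,0.02,-0.02,0.065,0,0,0,0,0.02,-0.02,0.08,0,0,0,0]}}

```text
clock: 19.57
eef_pos: [0.4076, -0.1688, 0.0788]
tcp_rot: [2.274, 2.158, 0.001]
force: [-5.2, 2.9, 33.9]
opening: 0.002
gripper_force: 16.8
```

{"api": "apply_moves", "payload": {"targets": [0,0,0.01,0,0,0,0,0,0,0.02,0,0,0,0,0,0,0.02,0,0,0,0,0,0,0.02,0,0,0,0,0,0,0.02,0,0,0,0]}}

```text
clock: 19.98
eef_pos: [0.4076, -0.1689, 0.0787]
tcp_rot: [2.273, 2.157, 0.001]
force: [-7.5, 4.5, 36.5]
opening: 0.001
gripper_force: 18.3
```

Run:
```python
from h import *
corner(-.078,.053,.078)
```

```text
t 19.98 p [ 0.4076 -0.1689  0.0787] yaw_y -0.052 tilt [-0.0049  0.0062 -1.    ] F [-7.5286  4.504  36.5301] op 0.1 gf 18.3
togo units [ 0.0212 -0.0359  0.009 ]
```

Corner 1 is home, bottomed at z=0.0787 with 36 N. Next is the +x,+y corner.

{"api": "apply_moves", "payload": {"targets": [0,0,-0.2,0,0,0,0,0,0,-0.4,0,0,0,0,0,0,-0.6,0,0,0,0,0,0,-0.8,0,0,0,0,0,0,-0.9,0,0,0,0]}}

```text
clock: 20.4
eef_pos: [0.4065, -0.1678, 0.1487]
tcp_rot: [2.276, 2.159, 0.001]
force: [0.8, 0.1, -0.2]
opening: 0.005
gripper_force: 0.0
```

{"api": "apply_moves", "payload": {"targets": [0,0.2,0,0,0,0,0,0,0.4,0,0,0,0,0,0,0.6,0,0,0,0,0,0,0.8,0,0,0,0,0,0,0.97,0,0,0,0,0]}}

```text
clock: 20.82
eef_pos: [0.484, -0.1712, 0.1464]
tcp_rot: [2.278, 2.161, 0.001]
force: [0.2, -0.0, 0.2]
opening: -0.002
gripper_force: 0.0
```

{"api": "apply_moves", "payload": {"targets": [0,0.25,0,0,0,0,0,0,0.5,0,0,0,0,0,0,0.75,0,0,0,0,0,0,0.97,0,0,0,0,0,0,0.97,0,0,0,0,0]}}

```text
clock: 21.23
eef_pos: [0.5633, -0.1756, 0.1461]
tcp_rot: [2.277, 2.161, 0.002]
force: [0.1, 0.3, -0.4]
opening: 0.001
gripper_force: 0.0
```

Run:
```python
from h import *
corner(.078,.053,.085)
```

```text
t 21.23 p [ 0.5633 -0.1756  0.1461] yaw_y -0.052 tilt [-0.0007  0.0028 -1.    ] F [ 0.0802  0.3111 -0.3771] op 0.1 gf 0.0
togo units [ 0.0043 -0.0359  0.764 ]
```

{"api": "apply_moves", "payload": {"targets": [0,-0.036,0.2,0,0,0,0,0,-0.036,0.4,0,0,0,0,0,-0.036,0.6,0,0,0,0,0,-0.036,0.7,0,0,0,0,0,-0.036,0.73,0,0,0,0]}}

```text
clock: 21.65
eef_pos: [0.5558, -0.1743, 0.0861]
tcp_rot: [-2.277, -2.16, 0.002]
force: [-0.4, -0.7, 0.6]
opening: -0.004
gripper_force: 0.0
```

{"api": "apply_moves", "payload": {"targets": [0,0,0.03,0,0,0,0,0,0,0.05,0,0,0,0,0,0,0.07,0,0,0,0,0,0,0.085,0,0,0,0,0,0,0.1,0,0,0,0]}}

```text
clock: 22.07
eef_pos: [0.5574, -0.1749, 0.0816]
tcp_rot: [2.278, 2.162, 0.0]
force: [-3.8, 1.7, 8.8]
opening: -0.001
gripper_force: 4.0
```

{"api": "apply_moves", "payload": {"targets": [0,0,0.015,0,0,0,0,0,0,0.03,0,0,0,0,0,0,0.045,0,0,0,0,0,0,0.06,0,0,0,0,0,0,0.06,0,0,0,0]}}

```text
clock: 22.48
eef_pos: [0.5575, -0.1747, 0.0786]
tcp_rot: [2.278, 2.162, 0.001]
force: [-7.9, 4.1, 19.6]
opening: 0.002
gripper_force: 9.9
```

Run:
```python
from h import *
corner(.078,.053,.078)
```

```text
t 22.48 p [ 0.5575 -0.1747  0.0786] yaw_y -0.0523 tilt [-0.0007  0.0015 -1.    ] F [-7.9046  4.0612 19.6462] op 0.2 gf 9.9
togo units [-0.0034  0.0393  0.0079]
```

{"api": "apply_moves", "payload": {"targets": [0,0,0.01,0,0,0,0,0,0,0.02,0,0,0,0,0,0,0.02,0,0,0,0,0,0,0.02,0,0,0,0,0,0,0.02,0,0,0,0]}}

```text
clock: 22.9
eef_pos: [0.5576, -0.1747, 0.0785]
tcp_rot: [2.277, 2.161, 0.001]
force: [-10.7, 5.4, 29.6]
opening: -0.0
gripper_force: 14.7
```

{"api": "apply_moves", "payload": {"targets": [0,0,-0.2,0,0,0,0,0,0,-0.4,0,0,0,0,0,0,-0.6,0,0,0,0,0,0,-0.8,0,0,0,0,0,0,-0.9,0,0,0,0]}}

```text
clock: 23.32
eef_pos: [0.5587, -0.1756, 0.1486]
tcp_rot: [2.276, 2.159, 0.002]
force: [0.5, -0.1, 0.3]
opening: 0.006
gripper_force: 0.0
```

{"api": "apply_moves", "payload": {"targets": [-0.2,0.02,0,0,0,0,0,-0.4,0.02,0,0,0,0,0,-0.6,0.02,0,0,0,0,0,-0.8,0.02,0,0,0,0,0,-1,0.02,0,0,0,0,0]}}

```text
clock: 23.73
eef_pos: [0.554, -0.257, 0.1442]
tcp_rot: [-2.279, -2.16, 0.001]
force: [-0.0, -0.4, 1.3]
opening: -0.0
gripper_force: 0.0
```

{"api": "apply_moves", "payload": {"targets": [-0.16,0,0,0,0,0,0,-0.33,0,0,0,0,0,0,-0.33,0,0,0,0,0,0,-0.33,0,0,0,0,0,0,-0.33,0,0,0,0,0,0]}}

```text
clock: 24.15
eef_pos: [0.5532, -0.2808, 0.1451]
tcp_rot: [-2.279, -2.161, -0.0]
force: [-1.1, -0.1, 1.1]
opening: 0.003
gripper_force: 0.0
```

Run:
```python
from h import *
corner(.078,-.053,.085)
```

```text
t 24.15 p [ 0.5532 -0.2808  0.1451] yaw_y -0.0528 tilt [ 0.0008 -0.0005 -1.    ] F [-1.0518 -0.1445  1.0655] op 0.3 gf 0.0
togo units [-0.0011  0.0241  0.7507]
```

{"api": "apply_moves", "payload": {"targets": [0,0.02,0.2,0,0,0,0,0,0.02,0.4,0,0,0,0,0,0.02,0.6,0,0,0,0,0,0.02,0.7,0,0,0,0,0,0.02,0.72,0,0,0,0]}}

```text
clock: 24.57
eef_pos: [0.5542, -0.2796, 0.086]
tcp_rot: [-2.275, -2.161, 0.001]
force: [0.0, 0.1, 0.2]
opening: -0.001
gripper_force: 0.0
```

{"api": "apply_moves", "payload": {"targets": [0,0,0.03,0,0,0,0,0,0,0.05,0,0,0,0,0,0,0.07,0,0,0,0,0,0,0.085,0,0,0,0,0,0,0.1,0,0,0,0]}}

```text
clock: 24.98
eef_pos: [0.5554, -0.2811, 0.082]
tcp_rot: [2.278, 2.162, 0.001]
force: [-3.5, 3.0, 8.4]
opening: -0.0
gripper_force: 4.3
```

{"api": "apply_moves", "payload": {"targets": [0,0,0.015,0,0,0,0,0,0,0.03,0,0,0,0,0,0,0.045,0,0,0,0,0,0,0.06,0,0,0,0,0,0,0.07,0,0,0,0]}}

```text
clock: 25.4
eef_pos: [0.5556, -0.2813, 0.0784]
tcp_rot: [2.277, 2.161, 0.001]
force: [-8.7, 6.9, 23.7]
opening: -0.002
gripper_force: 12.1
```

Run:
```python
from h import *
corner(.078,-.053,.078)
```

```text
t 25.4 p [ 0.5556 -0.2813  0.0784] yaw_y -0.0521 tilt [-0.0015  0.0022 -1.    ] F [-8.6978  6.9373 23.6795] op -0.2 gf 12.1
togo units [ 0.0041 -0.0063  0.0047]
```

Bottomed at 0.0784. A little more pressure, then on to the last corner (-x,-y).

{"api": "apply_moves", "payload": {"targets": [0,0,0.01,0,0,0,0,0,0,0.015,0,0,0,0,0,0,0.015,0,0,0,0,0,0,0.015,0,0,0,0,0,0,0.015,0,0,0,0]}}

```text
clock: 25.82
eef_pos: [0.5557, -0.2813, 0.0784]
tcp_rot: [2.276, 2.161, 0.001]
force: [-8.9, 6.5, 25.4]
opening: -0.003
gripper_force: 12.6
```

{"api": "apply_moves", "payload": {"targets": [0,0,-0.2,0,0,0,0,0,0,-0.4,0,0,0,0,0,0,-0.6,0,0,0,0,0,0,-0.8,0,0,0,0,0,0,-0.9,0,0,0,0]}}

```text
clock: 26.23
eef_pos: [0.5564, -0.2822, 0.1484]
tcp_rot: [2.275, 2.159, 0.001]
force: [0.8, -0.2, 0.6]
opening: 0.0
gripper_force: 0.0
```

{"api": "apply_moves", "payload": {"targets": [0,-0.2,0,0,0,0,0,0,-0.4,0,0,0,0,0,0,-0.6,0,0,0,0,0,0,-0.8,0,0,0,0,0,0,-0.97,0,0,0,0,0]}}

```text
clock: 26.65
eef_pos: [0.4768, -0.2771, 0.1453]
tcp_rot: [2.278, 2.162, -0.0]
force: [1.3, 0.4, 0.1]
opening: -0.001
gripper_force: 0.0
```

{"api": "apply_moves", "payload": {"targets": [0,-0.25,0,0,0,0,0,0,-0.5,0,0,0,0,0,0,-0.75,0,0,0,0,0,0,-0.97,0,0,0,0,0,0,-0.97,0,0,0,0,0]}}

```text
clock: 27.07
eef_pos: [0.3975, -0.2725, 0.1451]
tcp_rot: [-2.279, -2.16, 0.001]
force: [-0.3, 0.0, 0.9]
opening: 0.001
gripper_force: 0.0
```

Run:
```python
from h import *
corner(-.078,-.053,.085)
```

```text
t 27.07 p [ 0.3975 -0.2725  0.1451] yaw_y -0.0536 tilt [ 0.0004 -0.0014 -1.    ] F [-0.2679  0.0235  0.909 ] op 0.1 gf 0.0
togo units [-0.0041  0.0239  0.7514]
```

{"api": "apply_moves", "payload": {"targets": [0,0.02,0.2,0,0,0,0,0,0.02,0.4,0,0,0,0,0,0.02,0.6,0,0,0,0,0,0.02,0.69,0,0,0,0,0,0.02,0.71,0,0,0,0]}}

```text
clock: 27.48
eef_pos: [0.4016, -0.2727, 0.087]
tcp_rot: [-2.278, -2.161, -0.0]
force: [-0.4, 0.1, 0.3]
opening: -0.001
gripper_force: 0.0
```

{"api": "apply_moves", "payload": {"targets": [0,0,0.03,0,0,0,0,0,0,0.05,0,0,0,0,0,0,0.07,0,0,0,0,0,0,0.085,0,0,0,0,0,0,0.1,0,0,0,0]}}

```text
clock: 27.9
eef_pos: [0.4022, -0.2738, 0.0814]
tcp_rot: [2.278, 2.161, -0.0]
force: [-1.9, 1.8, 6.1]
opening: -0.0
gripper_force: 3.2
```

{"api": "apply_moves", "payload": {"targets": [0,0,0.015,0,0,0,0,0,0,0.03,0,0,0,0,0,0,0.045,0,0,0,0,0,0,0.06,0,0,0,0,0,0,0.07,0,0,0,0]}}

```text
clock: 28.32
eef_pos: [0.4022, -0.2739, 0.0779]
tcp_rot: [2.277, 2.161, -0.001]
force: [-8.7, 6.8, 34.9]
opening: 0.001
gripper_force: 17.2
```

Run:
```python
from h import *
corner(-.078,-.053,.078)
```

```text
t 28.32 p [ 0.4022 -0.2739  0.0779] yaw_y -0.0522 tilt [-0.0021  0.0016 -1.    ] F [-8.7138  6.8474 34.9472] op 0.0 gf 17.2
togo units [ 0.0111 -0.0358 -0.0017]
```

All four corners are down. I'll re-press the first three to check they still bottom at the same height (0.078).

{"api": "apply_moves", "payload": {"targets": [0,0,-0.2,0,0,0,0,0,0,-0.4,0,0,0,0,0,0,-0.6,0,0,0,0,0,0,-0.8,0,0,0,0,0,0,-0.9,0,0,0,0]}}

```text
clock: 28.73
eef_pos: [0.4027, -0.2743, 0.1492]
tcp_rot: [2.276, 2.159, -0.0]
force: [0.1, 0.1, -0.5]
opening: -0.003
gripper_force: 0.0
```

{"api": "apply_moves", "payload": {"targets": [0.2,0,0,0,0,0,0,0.4,0,0,0,0,0,0,0.6,0,0,0,0,0,0,0.8,0,0,0,0,0,0,1,0,0,0,0,0,0]}}

```text
clock: 29.15
eef_pos: [0.4053, -0.1915, 0.1459]
tcp_rot: [-2.278, -2.161, -0.0]
force: [-0.2, -0.2, 0.7]
opening: -0.002
gripper_force: 0.0
```

{"api": "apply_moves", "payload": {"targets": [0.16,0,0,0,0,0,0,0.33,0,0,0,0,0,0,0.33,0,0.3,0,0,0,0,0.33,0,0.6,0,0,0,0,0.33,0,0.7,0,0,0,0]}}

```text
clock: 29.57
eef_pos: [0.4055, -0.1648, 0.088]
tcp_rot: [-2.275, -2.16, 0.001]
force: [-0.5, -0.2, -0.4]
opening: 0.0
gripper_force: 0.0
```

Run:
```python
from h import *
corner(-.078,.053,.078)
```

```text
t 29.57 p [ 0.4055 -0.1648  0.088 ] yaw_y -0.0518 tilt [ 0.0025 -0.0036 -1.    ] F [-0.5191 -0.1548 -0.3587] op 0.0 gf 0.0
togo units [-0.0279 -0.0065  0.1245]
```

{"api": "apply_moves", "payload": {"targets": [0,0,0.06,0,0,0,0,0,0,0.1,0,0,0,0,0,0,0.13,0,0,0,0,0,0,0.16,0,0,0,0,0,0,0.175,0,0,0,0]}}

```text
clock: 29.98
eef_pos: [0.4079, -0.1676, 0.0779]
tcp_rot: [2.278, 2.161, 0.0]
force: [-4.8, 4.3, 24.6]
opening: 0.0
gripper_force: 12.0
```

{"api": "apply_moves", "payload": {"targets": [0,0,0,0,0,0,0,0,0,0,0,0,0,0,0,0,-0.3,0,0,0,0,0,0,-0.6,0,0,0,0,0,0,-0.9,0,0,0,0]}}

```text
clock: 30.4
eef_pos: [0.4072, -0.1671, 0.1499]
tcp_rot: [2.279, 2.162, 0.0]
force: [-0.1, 0.1, 0.3]
opening: -0.003
gripper_force: 0.0
```

{"api": "apply_moves", "payload": {"targets": [-0.02,0.2,0,0,0,0,0,-0.02,0.4,0,0,0,0,0,-0.02,0.6,0,0,0,0,0,-0.02,0.8,0,0,0,0,0,-0.02,0.97,0,0,0,0,0]}}

```text
clock: 30.82
eef_pos: [0.486, -0.1732, 0.1494]
tcp_rot: [2.278, 2.16, 0.001]
force: [-0.4, 0.1, -0.7]
opening: 0.001
gripper_force: 0.0
```

{"api": "apply_moves", "payload": {"targets": [0,0.3,0,0,0,0,0,0,0.6,0,0,0,0,0,0,0.97,0,0,0,0,0,0,0.97,0.3,0,0,0,0,0,0.97,0.6,0,0,0,0]}}

```text
clock: 31.23
eef_pos: [0.5654, -0.178, 0.102]
tcp_rot: [2.274, 2.159, 0.003]
force: [-0.2, 0.0, -0.4]
opening: -0.001
gripper_force: 0.0
```

Run:
```python
from h import *
corner(.078,.053,.078)
```

```text
t 31.23 p [ 0.5654 -0.178   0.102 ] yaw_y -0.0521 tilt [-0.0027  0.0059 -1.    ] F [-0.2123  0.0482 -0.4494] op -0.1 gf 0.0
togo units [ 0.0333 -0.0633  0.2996]
```

{"api": "apply_moves", "payload": {"targets": [0.03,-0.05,0.12,0,0,0,0,0.03,-0.05,0.2,0,0,0,0,0.03,-0.05,0.26,0,0,0,0,0.03,-0.05,0.31,0,0,0,0,0.03,-0.05,0.34,0,0,0,0]}}

```text
clock: 31.65
eef_pos: [0.5588, -0.1745, 0.0779]
tcp_rot: [2.277, 2.161, 0.001]
force: [-15.5, 6.9, 44.3]
opening: -0.004
gripper_force: 22.1
```

{"api": "apply_moves", "payload": {"targets": [0,0,0,0,0,0,0,0,0,0,0,0,0,0,0,0,-0.3,0,0,0,0,0,0,-0.6,0,0,0,0,0,0,-0.9,0,0,0,0]}}

```text
clock: 32.07
eef_pos: [0.5587, -0.1746, 0.1475]
tcp_rot: [2.278, 2.16, 0.001]
force: [0.5, 0.0, -0.3]
opening: 0.0
gripper_force: 0.0
```

{"api": "apply_moves", "payload": {"targets": [-0.2,0,0,0,0,0,0,-0.4,0,0,0,0,0,0,-0.6,0,0,0,0,0,0,-0.8,0,0,0,0,0,0,-1,0,0,0,0,0,0]}}

```text
clock: 32.48
eef_pos: [0.5532, -0.2559, 0.1442]
tcp_rot: [-2.279, -2.16, 0.001]
force: [0.9, -0.2, -1.0]
opening: -0.004
gripper_force: 0.0
```

{"api": "apply_moves", "payload": {"targets": [-0.16,0,0,0,0,0,0,-0.33,0,0,0,0,0,0,-0.33,0,0,0,0,0,0,-0.33,0,0.3,0,0,0,0,-0.33,0,0.6,0,0,0,0]}}

```text
clock: 32.9
eef_pos: [0.5537, -0.2814, 0.0981]
tcp_rot: [2.277, 2.159, 0.002]
force: [0.0, 1.4, -0.5]
opening: -0.004
gripper_force: 0.0
```

Run:
```python
from h import *
corner(.078,-.053,.078)
```

```text
t 32.9 p [ 0.5537 -0.2814  0.0981] yaw_y -0.0534 tilt [-0.0018  0.0033 -1.    ] F [ 0.0023  1.3746 -0.4664] op -0.3 gf 0.0
togo units [0.007  0.0168 0.2518]
```

{"api": "apply_moves", "payload": {"targets": [0,0,0.1,0,0,0,0,0,0,0.18,0,0,0,0,0,0,0.22,0,0,0,0,0,0,0.25,0,0,0,0,0,0,0.27,0,0,0,0]}}

```text
clock: 33.32
eef_pos: [0.553, -0.2803, 0.078]
tcp_rot: [2.278, 2.162, 0.0]
force: [-7.1, 4.8, 20.0]
opening: 0.001
gripper_force: 9.7
```

{"api": "apply_moves", "payload": {"targets": [0,0,0,0,0,0,0,0,0,0,0,0,0,0,0,0,-0.3,0,0,0,0,0,0,-0.6,0,0,0,0,0,0,-0.9,0,0,0,0]}}

```text
clock: 33.73
eef_pos: [0.553, -0.2804, 0.1497]
tcp_rot: [2.278, 2.162, 0.0]
force: [0.4, -0.1, -0.4]
opening: -0.002
gripper_force: 0.0
```

{"api": "apply_moves", "payload": {"targets": [0,-0.25,-0.25,0,0,0,0,0,-0.5,-0.5,0,0,0,0,0,-0.75,-0.75,0,0,0,0,0,-1,-1,0,0,0,0,0,-1,-1,0,0,0,0]}}

```text
clock: 34.15
eef_pos: [0.4721, -0.2774, 0.2336]
tcp_rot: [2.274, 2.156, -0.0]
force: [1.1, 0.2, 0.7]
opening: -0.001
gripper_force: 0.0
```

{"api": "apply_moves", "payload": {"targets": [0,-0.25,0,0,0,0,0,0,-0.5,0,0,0,0,0,0,-0.75,0,0,0,0,0,0,-1,0,0,0,0,0,0,-1,0,0,0,0,0]}}

```text
clock: 34.57
eef_pos: [0.3908, -0.2715, 0.2281]
tcp_rot: [-2.28, -2.161, 0.001]
force: [-0.1, 1.1, -0.5]
opening: 0.001
gripper_force: 0.0
```

{"api": "apply_moves", "payload": {"targets": [-0.25,0,0,0,0,0,0,-0.5,0,0,0,0,0,0,-0.75,0,0,0,0,0,0,-1,0,0,0,0,0,0,-1,0,0,0,0,0,0]}}

```text
clock: 34.98
eef_pos: [0.3895, -0.3557, 0.228]
tcp_rot: [2.279, 2.158, -0.002]
force: [0.2, -0.2, 0.5]
opening: 0.003
gripper_force: 0.0
```

Run:
```python
from h import *
pose();im,I=snap("wrist","w6.png");i2,_=snap("scene","s6.png")
g=np.hstack([cv2.resize(im,(400,300)),cv2.resize(i2[180:280,150:283],(400,300),interpolation=cv2.INTER_CUBIC)]);cv2.imwrite("pics/m6.png",g)
```

```text
t 34.98 p [ 0.3895 -0.3557  0.228 ] yaw_y -0.0545 tilt [-0.0031  0.0016 -1.    ] F [ 0.1725 -0.2099  0.4682] op 0.3 gf 0.0
```

View pics/m6.png

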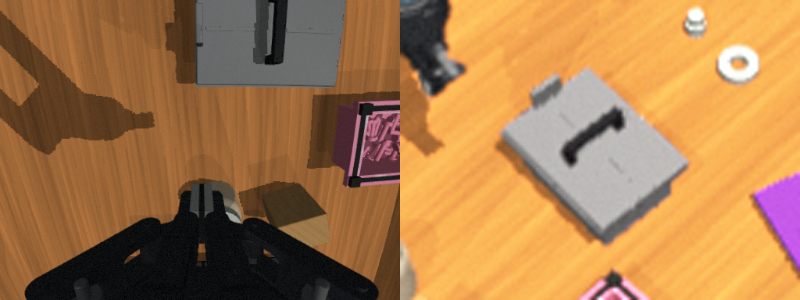

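Both views show the lid flat and square on the box, with the socket and bearing where they were. All four corners bottomed at 0.078 m and the arm is clear.

```bash
python3 -c "
from plant import *
print(finish_job())"
```

```text
the job is handed in; nothing more can be done
None
```

The lid was pulled clear and set on the box, all four corners were pressed home to 0.078 m (level), and the job was handed in at about 35 s; one fingertip re-press reached 44 N.

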